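# Level the eyeglass display bar

## Robot

A 7-joint arm with a two-finger parallel gripper is mounted at the origin on the work surface. World frame = base frame: x ahead of the robot, y to its left, z up, the work surface at z = 0. Lengths are in m, angles in degrees, forces in N, time in s.
With the tool pointing down it reaches from about 0.425 to 0.875 m from the base axis. Payload 8.4 kg.
Tool frame: the origin (TCP) lies at the very end of the fingers, on their centre line; the grasp point (between the pads) lies 19 mm behind it (r.grip_point_offset is the z of the grasp point in the tool frame, in m); z points along the fingers, y is the direction in which the jaws open and shut (so a half turn about z gives the same grasp; the last joint's range is limited). The gripper opens to 87 mm and grips with 3 to 60 N. Pads are 19 mm wide; open, the fingers measure 117 mm over their backs; the gripper's body (75 mm by 190 mm) begins 51 mm behind the grasp point.
Start: joints at [-80.512, 19.091, 2.286, 83.961, -0.768, 76.965, -3.352], TCP at [0.17, 0.627, 0.223] pointing down, gripper open.
Joint ranges: [-147.57, 147.57], [-21.85, 119.76], [-74.77, 79.35], [14.55, 137.4], [-85.83, 265.84], [4.83, 119.75], [-152.11, 152.11]. Speed limits (degrees/s): [127.2, 127.2, 159.86, 159.86, 180, 180, 180].

## Interface

Orientations are given as [roll, pitch, yaw] about the fixed x, y, z axes, in that order (R = Rz(yaw) Ry(pitch) Rx(roll)).
In Python, from workcell import r gives the robot as it stands. The module is installed in compiled form; this text tells all that it offers.
- The arm moves only by the shell command python3 -m crank 'ROWS' [FORCE]. ROWS is JSON, a list of rows, each a list of 3 entries, a list of its own where there are three numbers: the turn, a rotation vector about the tool's x, y, z normalised to -1 to 1, where 1 is 0.5 rad, then the shift along the tool's x, y, z normalised to -1 to 1, where 1 is 2 cm, then the gripper's target within -1 to 1 (fully open at 1, half-way at 0, shut at -1). A call has 1 to 5 rows; each row shifts and turns the commanded pose from where the row before left it, along the tool's axes as they then stand; what a row does not reach is not made up. A row lasts 1/12 s, in which the tool goes at most 41.7 mm and 7.16 degrees, less where a joint would pass 70% of its speed; a pose out of reach is approached as far as the arm can. A call with a number of a shift or a turn outside -1 to 1 is refused whole. A call with a gripper value outside its range is refused whole. The fingers move at their own pace and stop on an object; FORCE is the grip in N (left out, the last holds). Time passes only in rows, so rows that do not move let the fingers close. It gives the time, the measured TCP pose, the force and the opening at its end, in the units of the state.
- r.get_state(): the state, without advancing time (a new reading comes with each control period).
- r.camera(name): name is "scene" or "top" or "wrist"; returns a dict with "frame" (384x512x3 uint8, red, green, blue), "intrinsics" (3x3 intrinsics, pixels), "T" (4x4, takes a point from camera to world coordinates). Camera axes: x right, y down, z forward; pixel columns grow to the right and rows downward; lengths in m; the calibration is good to about 2 mm. A picture is of the moment at which its call begins. There is no depth.
- r.hand_in(): hands the job in, once; it reports no verdict.
The state is a dict: "time": time; "joint_positions": joint angles; "joint_vel": joint speeds; "joint_efforts": joint torques, N m; "position": TCP position; "eef_rot": TCP orientation; "contact_force": force on the tool from outside, world axes, zero at the start; "torque": the same for the moment, N m; "grip_width": finger opening in m.
Only numpy, scipy, OpenCV 4.12 (cv2) and the standard library are available. Lean on these libraries where they do the work, as an engineer would, in place of code of your own. Each camera call takes 0.05 s, during which the arm holds its last target.

## Task

The bar of the eyeglass display stand is not level. Hang the yellow saddle spirit level astride the bar, near its middle, and let go of it; then press the orange knob of the levelling foot firmly down onto its stop and turn it until the bubble, with the foot pressed down, stands between the two black lines. Finish while still holding the knob and pressing it fully down with the bubble centred (do not let go), and leave the loose glasses, the case and the bottle alone.

Things in the scene. Friction and masses are not known exactly. Their poses are not given: they have to be found in the camera images.
- stand: Fixed base of the eyeglass display stand: a black cross foot under one post, a round rubber pad under the other. Origin on the table midway between the posts. Its y axis runs along the bar: pivot post at y = -150 mm, levelling post with the orange knob at y = +150 mm. Two sample pairs of glasses are fixed to the lower rail (below 100 mm height).
- bar_mid (a point): Middle of the upper steel bar, on its top line; y along the bar towards the knob, z up. Round bar, 12 mm in diameter, 300 mm between post centres, its top about 156 mm above the table; posts 20 to 22 mm thick. The whole frame (posts, bar, knob) tilts by up to about 1.5 degrees about the foot of the pivot post.
- knob_top (a point): Centre of the top face of the round orange knob of the levelling foot, about 204 mm above the table. Knob 36 mm in diameter, 30 mm high, vertical axis, nothing above it; grip it from above, at any yaw. Turning it clockwise seen from above raises the knob end of the bar.
- stand_seat (a joint): How far the sprung foot is pressed down, in rad of frame tilt: 0 free, 0.012 on its stop (knob 3.6 mm lower). Pressing the knob down takes about 4 N to start and 8 N to reach the stop. Let go, it springs up and tilts the bar by 12 mrad: the bubble counts only with the foot on its stop. 10 to 20 N holds it there.
- level: Yellow saddle spirit level, 100 mm long (x axis), 34 mm wide (y), 56 mm high, 0.21 kg, upright on the table at the start. Origin: centre of its underside. An open groove 18 mm wide, 28 mm deep runs along its length between 8 mm walls; a green vial with two black lines lies along x on top, 38 to 56 mm high. Grip it across its 34 mm width, from above. Either end may face the knob.
- level_groove (a point): Middle of the groove's roof in the level, 28 mm above its underside; axes as level. It rests on the bar's top line when the level hangs.
- bubble (a joint): Place of the white bubble in the vial, in m: 0 in the middle, positive towards the level's +x end, range +-0.027. It runs to the higher end: 0.8 mm for each mrad of upward slope of the level's x axis. Bubble 14 mm long, black lines at +-9 mm. It settles in about 2 seconds.
- glasses_a: Loose pair of black glasses standing open on the table, 135 mm wide, 52 mm high, 135 mm deep; bystander. Origin under the middle of the lens front, x towards the temple tips.
- glasses_b: Loose pair of dark red glasses, as glasses_a; bystander.
- case: Loose blue glasses case, 160 x 62 x 45 mm; bystander. Origin at the centre of its underside.
- bottle: Loose clear water bottle with a blue cap, 64 mm in diameter, 200 mm high; bystander. Origin at the centre of its underside.
- foot_knob: Orange knob and, under it, a grey flange (64 mm in diameter, 6 mm thick) that turns with it and that fingertips may rest and press on. Origin: centre of the flange's underside, 36 mm below the knob's top. One radian of turning tilts the bar by 13 mrad (3.9 mm at the knob); it stays where left (0.1 N m). At the start it is 0.7 to 1.6 rad too low, foot pressed. It may be regripped.
There are look-alikes about, which are no part of the job. Several things have the shape of the level; the one meant has the colours described above.

How it is judged (in metres and radians):
On the way:
1. the level hangs astride the bar, let go (x of level_groove in the frame of bar_mid between -0.007 and 0.007 m and y of level_groove in the frame of bar_mid between -0.06 and 0.06 m and z of level_groove in the frame of bar_mid between -0.004 and 0.004 m and angle between level's own z axis and vertical below 0.25 rad and angle between the x axis of level and the y axis of bar_mid, either way round below 0.12 rad and contact force between the fingers and level below 0.05 N), for 0.2 s.
At the end, for the whole second after the job is handed in: The level hangs free astride the bar within 60 mm of its middle, upright within 14 and in line within 7 degrees; the fingers hold the knob and press the foot onto its stop (over 10.5 of 12 mrad); the bubble's middle is within 3 mm of the vial's middle; no bystander moved over 30 mm (all of step 1 and contact force between the arm and level below 0.05 N and value of joint bubble between -0.003 and 0.003 m and value of joint stand_seat above 0.0105 rad and contact force between the fingers and foot_knob above 2 N); the arm keeps its last pose, push and grip.
It fails at once if loose glasses, case or bottle pushed away (over 30 mm) (distance of any of glasses_a, glasses_b, case, bottle from where it was at the start of the episode above 0.03 m).
It fails at once if bottle knocked over (angle between bottle's own z axis and vertical above 0.5 rad).
It also fails if it takes over 67 s, if anything falls off the work surface, if the arm or the gripper's body presses on something with over 40 N, if the wrist force passes 120 N, or if a joint passes its speed limit or range.

## Working session

There is one attempt and no reset: what is moved stays moved. The work goes in short steps, Python scripts to look and compute and a shell command to move; the robot and the scene stay as the last step left them, time stands still between calls to the robot, and variables do not carry over. Pictures are saved under pics/ and viewed, and the job is handed in when it is done.

```bash
mkdir -p pics
cat > h.py <<'E'
import numpy as np, cv2
from workcell import r
def save(name,fn,crop=None,scale=1):
    c=r.camera(name); f=c["frame"]
    np.savez('pics/'+fn+'.npz',frame=f,K=c["intrinsics"],T=c["T"])
    crop_(fn,fn,crop,scale); return c
def crop_(src,fn,crop=None,scale=1):
    f=np.load('pics/'+src+'.npz')['frame']
    if crop: f=f[crop[1]:crop[3],crop[0]:crop[2]]
    f=cv2.resize(f,None,fx=scale,fy=scale,interpolation=cv2.INTER_CUBIC)
    cv2.imwrite('pics/'+fn+'.png',f[:,:,::-1])
def ray(src,u,v):
    d=np.load('pics/'+src+'.npz'); T=d['T']
    w=T[:3,:3]@np.linalg.inv(d['K'])@np.array([u,v,1.]); return T[:3,3],w
def atz(src,u,v,z):
    o,w=ray(src,u,v); return o+w*(z-o[2])/w[2]
def proj(src,p):
    d=np.load('pics/'+src+'.npz'); T=d['T']; q=d['K']@(T[:3,:3].T@(np.array(p)-T[:3,3])); return q[:2]/q[2]
def tri(*obs):
    A=np.zeros((3,3));b=np.zeros(3)
    for s,u,v in obs:
        o,w=ray(s,u,v);w=w/np.linalg.norm(w);P=np.eye(3)-np.outer(w,w);A+=P;b+=P@o
    return np.linalg.solve(A,b)
E
python3 - <<'E'
from h import *
for n in("scene","top","wrist"):
    c=save(n,n+'0',None,1.5); print(n,c["T"].round(3).tolist(),c["intrinsics"].round(1).tolist())
s=r.get_state();print(s)
E
```

```text
scene [[-0.543, 0.529, -0.652, 1.202], [0.84, 0.358, -0.409, 0.398], [0.017, -0.769, -0.638, 0.828], [0.0, 0.0, 0.0, 1.0]] [[352.0, 0.0, 256.7], [0.0, 352.0, 194.7], [0.0, 0.0, 1.0]]
top [[0.085, -0.973, 0.213, 0.304], [-0.996, -0.085, 0.013, -0.057], [0.005, -0.213, -0.977, 1.082], [0.0, 0.0, 0.0, 1.0]] [[406.4, 0.0, 252.1], [0.0, 406.4, 194.2], [0.0, 0.0, 1.0]]
wrist [[0.262, 0.925, 0.274, 0.095], [0.965, -0.251, -0.075, 0.648], [-0.001, 0.285, -0.959, 0.384], [0.0, 0.0, 0.0, 1.0]] [[302.2, 0.0, 257.4], [0.0, 302.2, 192.4], [0.0, 0.0, 1.0]]
{'time': 0.15, 'joint_positions': array([-80.5114032 ,  19.12210089,   2.28651268,  83.99697257,
        -0.76796962,  76.96598798,  -3.35168369]), 'joint_vel': array([-0.04398258, -0.12762465,  0.05807427, -0.15434037,  0.0686999 ,
        0.07072853,  0.14930741]), 'joint_efforts': array([ 2.29905956e-03, -6.56851315e+01,  1.33670703e+00, -4.04109800e+01,
       -5.97061682e-02,  4.19238559e-02,  8.92932985e-05]), 'position': array([0.1700673 , 0.62699567, 0.22188901]), 'eef_rot': array([-1.79930369e+02,  4.95200874e-03,  1.64825129e+02]), 'contact_force': array([-0.02125201, -0.73186271, -1.61157804]), 'torque': array([0.00887382, 0.0074825 , 0.00647173]), 'grip_width': 0.08675956355667333}
```

View pics/scene0.png

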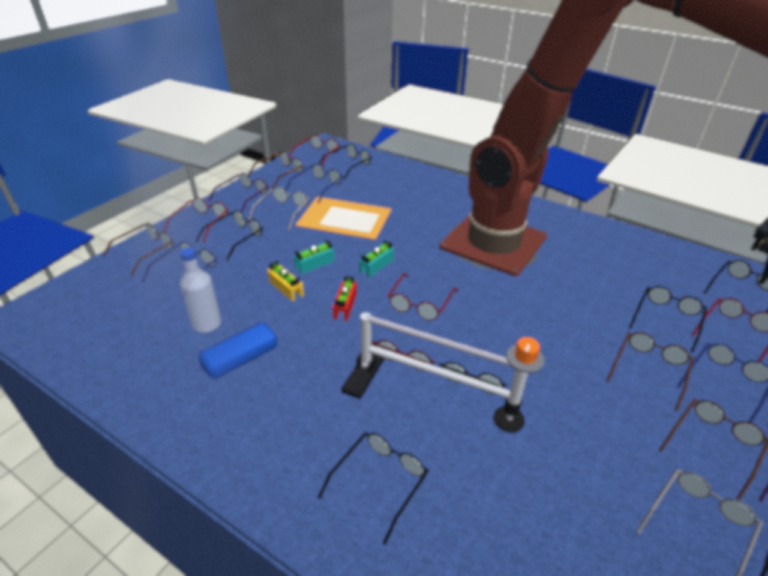

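View pics/top0.png

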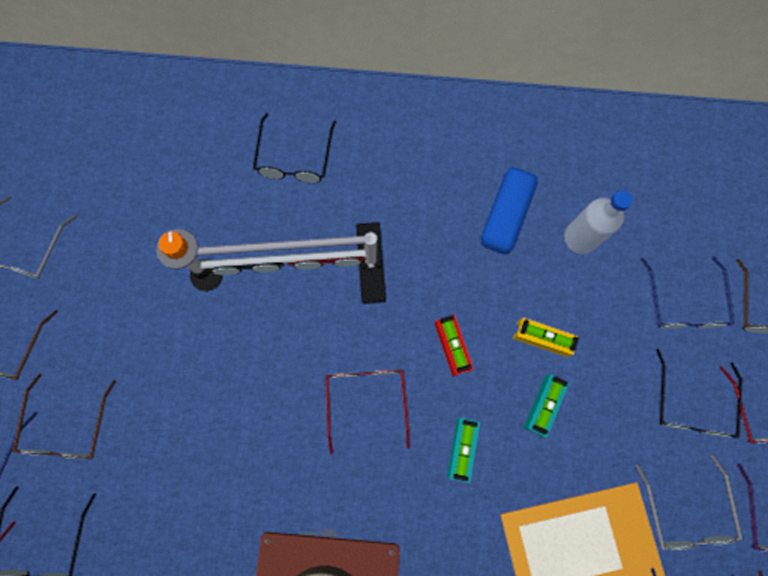

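View pics/wrist0.png

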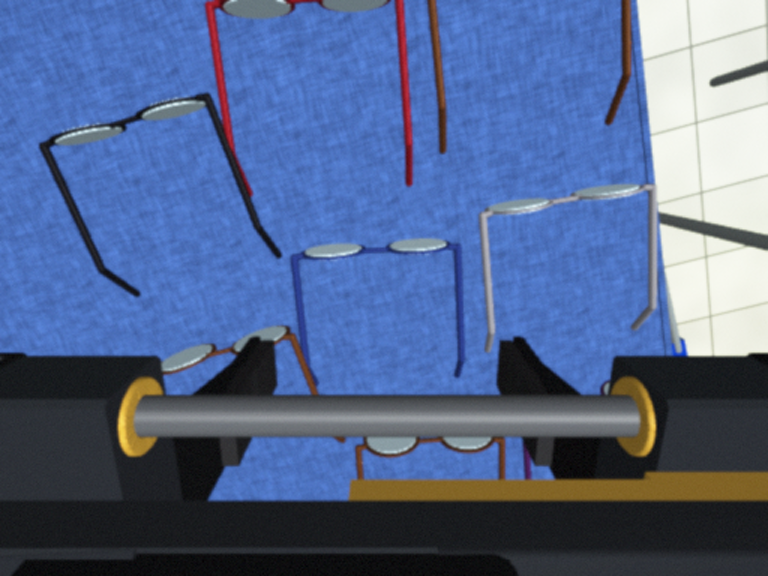

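View crops.

Level-shaped candidates in top0.png (1.5x pixels): yellow (546,337), red (454,345), teal (547,404) and teal (465,450). The yellow one matches the description, so I'll check it in a close crop.

Run:
```python
from h import *
a=np.load('pics/top0.npz')['frame']
A=cv2.resize(a[200:250,330:400],None,fx=8,fy=8,interpolation=cv2.INTER_CUBIC)
cv2.imwrite('pics/c1.png',A[:,:,::-1])
crop_('top0','c2',(95,140,275,210),4.4)
crop_('scene0','c3',(165,150,255,215),8)
crop_('scene0','c4',(225,200,370,295),5.5)
```

```text
(no output)
```

View pics/c1.png

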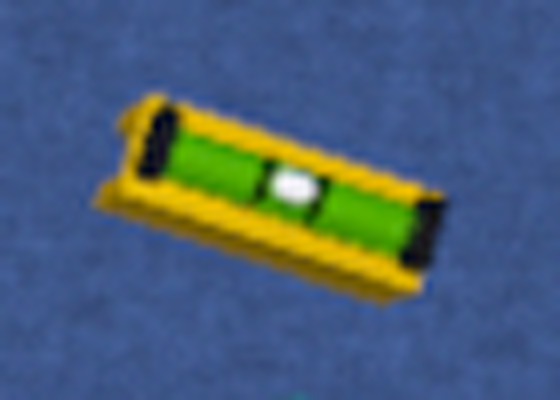

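View pics/c2.png

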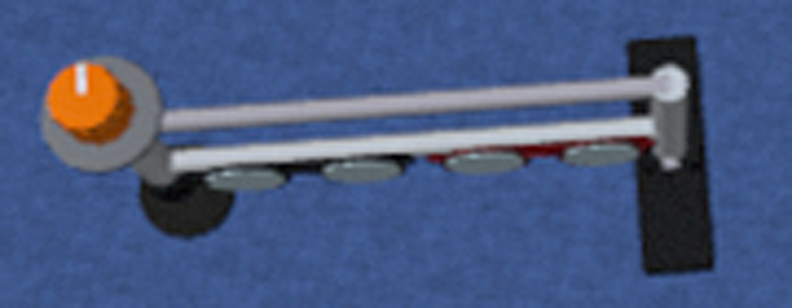

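View pics/c3.png

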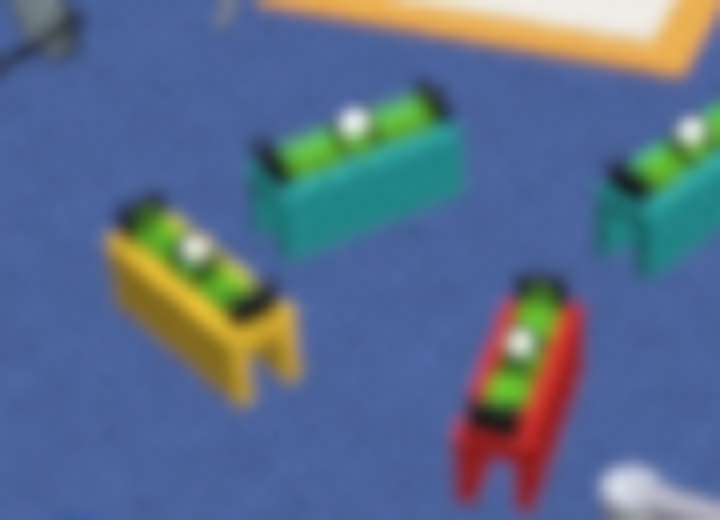

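View pics/c4.png

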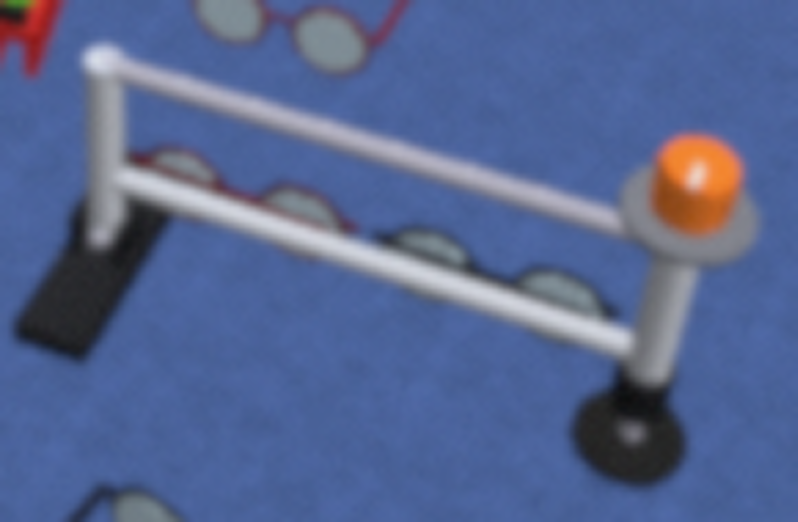

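Run:
```python
from h import *
T=lambda u,v:('top0',u/8+330-.44,v/8+200-.44)
S=lambda u,v:('scene0',u/8+165-.44,v/8+150-.44)
caps=[tri(T(158,142),S(143,218)),tri(T(428,233),S(255,302)),tri(T(292,190),S(195,248))]
for c in caps: print('lvl',c.round(4))
for z in(.05,.056):
  a=atz(*T(158,142),z);b=atz(*T(428,233),z);print(z,a.round(4),b.round(4),((a+b)/2).round(4),np.linalg.norm(a-b),np.degrees(np.arctan2(*(b-a)[[1,0]])))
T=lambda u,v:('top0',u/4.4+95-.39,v/4.4+140-.39)
S=lambda u,v:('scene0',u/5.5+225-.4,v/5.5+200-.4)
k=tri(T(82,92),S(700,160)); p=tri(T(670,80),S(103,55))
print('knob',k.round(4),atz(*T(82,92),.202).round(4),atz(*S(700,160),.202).round(4)); print('piv',p.round(4),np.linalg.norm((k-p)[:2]))
# bar centre line at z=.15
a=atz(*T(165,121),.15);b=atz(*T(650,87),.15);print('bar',a.round(4),b.round(4),np.degrees(np.arctan2(*(a-b)[[1,0]])))
print(np.degrees(np.arctan2(*(k-p)[[1,0]])))
```

```text
lvl [ 0.5002 -0.3131  0.0875]
lvl [ 0.4593 -0.369   0.0098]
lvl [ 0.4788 -0.3419  0.0527]
0.05 [ 0.49   -0.2975  0.05  ] [ 0.468  -0.3846  0.05  ] [ 0.479  -0.3411  0.05  ] 0.08981095524591064 -104.155787745324
0.056 [ 0.4889 -0.2961  0.056 ] [ 0.4671 -0.3827  0.056 ] [ 0.478  -0.3394  0.056 ] 0.08928870526621172 -104.15578774532402
knob [0.5449 0.27   0.2072] [0.546  0.2729 0.202 ] [0.54   0.2681 0.202 ]
piv [ 0.593  -0.0257  0.1577] 0.2995539926382716
bar [0.5481 0.2452 0.15  ] [ 0.59   -0.0141  0.15  ] 99.18343172604239
99.2374855845666
```

The crop confirms the yellow body, green vial and open groove. The level is at about (0.479,-0.341) with its axis at 76°. The bar runs at 99.2°, with its middle at (0.569,0.1225), and the knob is at (0.545,0.271). First I raise the hand and turn it.

```bash
cat >> h.py <<'E'
from scipy.spatial.transform import Rotation as Ro
def todo(p,yaw=None):
    s=r.get_state(); R=Ro.from_euler('xyz',s['eef_rot'],degrees=True)
    d=R.inv().apply(np.array(p)-s['position'])/0.02
    out='t %.2f pos %s rot %s F %s w %.4f shift(units) %s'%(s['time'],s['position'].round(4),s['eef_rot'].round(2),s['contact_force'].round(1),s['grip_width'],d.round(2))
    if yaw is not None:
        rv=(R.inv()*Ro.from_euler('xyz',[180,0,yaw],degrees=True)).as_rotvec()/0.5
        out+=' turn %s'%rv.round(3)
    print(out)
E
Z='[[0,0,0.25],[0,0,-0.3],1]'
python3 -m crank '[[[0,0,0.25],[0,0,-0.5],1],[[0,0,0.25],[0,0,-0.5],1],[[0,0,0.25],[0,0,-0.5],1],[[0,0,0.25],[0,0,-0.5],1],[[0,0,0.25],[0,0,-0.5],1]]'
python3 -m crank '[[[0,0,0.25],[0,0,0],1],[[0,0,0.25],[0,0,0],1],[[0,0,0.25],[0,0,0],1],[[0,0,0.25],[0,0,0],1],[[0,0,0.25],[0,0,0],1]]'
python3 -c "
from h import *
todo([.47,.4,.27],75.85)"
```

```text
time: 0.57
position: [0.1701, 0.6271, 0.2726]
eef_rot: [-180.0, 0.0, 128.7]
contact_force: [-0.1, 0.1, 0.7]
grip_width: 0.0869
time: 0.98
position: [0.17, 0.6272, 0.2722]
eef_rot: [-180.0, 0.0, 92.9]
contact_force: [-0.1, 0.4, 0.5]
grip_width: 0.0869
t 0.98 pos [0.17   0.6272 0.2722] rot [-1.7999e+02  4.0000e-02  9.2850e+01] F [-0.1  0.4  0.5] w 0.0869 shift(units) [-12.09  14.41   0.12] turn [-0.     0.001  0.594]
```

```bash
python3 -m crank '[[[0,0,0.2],[0,0,0],1],[[0,0,0.2],[0,0,0],1],[[0,0,0.194],[0,0,0],1]]' >/dev/null
python3 -m crank '[[[0,0,0],[-0.43,1,0],1],[[0,0,0],[-0.43,1,0],1],[[0,0,0],[-0.43,1,0],1],[[0,0,0],[-0.43,1,0],1],[[0,0,0],[-0.43,1,0],1]]' >/dev/null
python3 -m crank '[[[0,0,0],[-0.43,1,0],1],[[0,0,0],[-0.43,1,0],1],[[0,0,0],[-0.43,1,0],1],[[0,0,0],[-0.43,1,0],1],[[0,0,0],[-0.43,1,0],1]]'
python3 -m crank '[[[0,0,0],[-0.43,1,0],1],[[0,0,0],[-0.43,1,0],1],[[0,0,0],[-0.43,1,0],1],[[0,0,0],[-0.43,1,0],1],[[0,0,0],[-0.43,1,0],1]]' >/dev/null
python3 -m crank '[[[0,0,0],[-0.6,1,0],1],[[0,0,0],[-0.6,1,0],1],[[0,0,0],[-1,0.7,0],1],[[0,0,0],[-1,0.7,0],1],[[0,0,0],[-1,0.7,0],1]]'
python3 -m crank '[[[0,0,0],[-1,0.7,0],1],[[0,0,0],[-1,0.7,0],1],[[0,0,0],[-1,0.7,0],1],[[0,0,0],[-1,0.7,0],1],[[0,0,0],[-1,0.7,0],1]]'
python3 -c "
from h import *
todo([.5,-.3,.2],75.85)"
```

```text
time: 2.07
position: [0.3445, 0.4952, 0.2723]
eef_rot: [-180.0, 0.0, 76.2]
contact_force: [-0.6, -0.4, -0.1]
grip_width: 0.0866
time: 2.9
position: [0.4905, 0.3281, 0.2722]
eef_rot: [-180.0, 0.0, 76.2]
contact_force: [0.2, 0.2, -0.5]
grip_width: 0.0874
time: 3.32
position: [0.5345, 0.2143, 0.2724]
eef_rot: [-180.0, 0.0, 76.2]
contact_force: [0.4, 0.7, -0.2]
grip_width: 0.0871
t 3.32 pos [0.5345 0.2143 0.2724] rot [-1.7998e+02  1.0000e-02  7.6200e+01] F [ 0.4  0.7 -0.2] w 0.0871 shift(units) [-25.38   4.46   3.62] turn [-0.001  0.     0.012]
```

```bash
python3 -m crank '[[[0,0,0],[-1,0.3,0],1],[[0,0,0],[-1,0.3,0],1],[[0,0,0],[-1,0.3,0],1],[[0,0,0],[-1,0.3,0],1],[[0,0,0],[-1,0.3,0],1]]' >/dev/null
python3 -m crank '[[[0,0,0],[-1,0.3,0],1],[[0,0,0],[-1,0.3,0],1],[[0,0,0],[-1,0.3,0],1],[[0,0,0],[-1,0.3,0],1],[[0,0,0],[-1,0.3,0],1]]'
python3 -m crank '[[[0,0,0],[-1,0,0],1],[[0,0,0],[-1,0,0],1],[[0,0,0],[-1,0,0],1],[[0,0,0],[-1,0,0],1],[[0,0,0],[-1,0,0],1]]' >/dev/null
python3 -m crank '[[[0,0,0],[-1,0,0.3],1],[[0,0,0],[-1,0,0.3],1],[[0,0,0],[-1,0,0.3],1],[[0,0,0],[-1,0,0.3],1],[[0,0,0],[-1,0,0.3],1]]'
python3 -c "
from h import *
todo([.479,-.341,.2],75.85)
save('wrist','w1',None,1.5)"
```

```text
time: 4.15
position: [0.5446, 0.0059, 0.2724]
eef_rot: [-180.0, -0.0, 76.2]
contact_force: [1.1, 0.5, 1.0]
grip_width: 0.0873
time: 4.98
position: [0.4966, -0.1881, 0.2422]
eef_rot: [-180.0, -0.0, 76.2]
contact_force: [0.5, -0.3, -0.1]
grip_width: 0.0872
t 4.98 pos [ 0.4966 -0.1881  0.2422] rot [-1.7999e+02 -1.0000e-02  7.6200e+01] F [ 0.5 -0.3 -0.1] w 0.0872 shift(units) [-7.63  0.97  2.11] turn [-0.    -0.001  0.012]
```

View pics/w1.png

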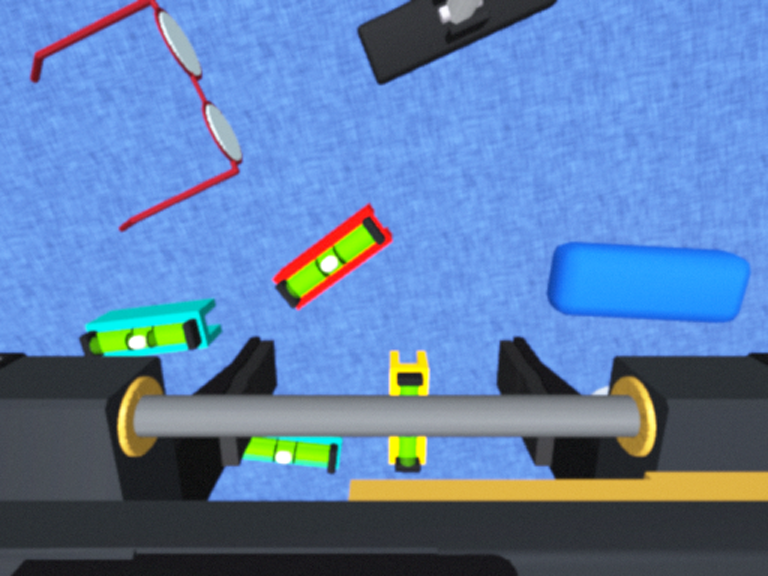

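The wrist view shows the yellow level upright at (408,415), aligned between the fingers. Its caps are at (410,379) and (407,464). I'll cross-check the position from these.

```bash
python3 -c "
from h import *
a=atz('w1',410/1.5,379/1.5,.053);b=atz('w1',407.5/1.5,464/1.5,.053)
print(a,b,(a+b)/2,np.degrees(np.arctan2(*(a-b)[[1,0]])))
todo([*((a+b)/2)[:2],.12],np.degrees(np.arctan2(*(a-b)[[1,0]])))
"
```

```text
[ 0.49162166 -0.29622378  0.053     ] [ 0.47006941 -0.37959686  0.053     ] [ 0.48084553 -0.33791032  0.053     ] 75.50612000200063
t 5.03 pos [ 0.4947 -0.1923  0.2413] rot [-1.7994e+02  8.0000e-02  7.5950e+01] F [-2.9 -3.9 -1.5] w 0.0870 shift(units) [-7.22  1.1   6.08] turn [-0.002  0.003  0.015]
```

```bash
python3 -m crank '[[[0,0,0],[-0.9,0.12,0.7],0.4],[[0,0,0],[-0.9,0.12,0.7],0.4],[[0,0,0],[-0.9,0.12,0.7],0.4],[[0,0,0],[-0.9,0.12,0.7],0.4],[[0,0,0],[-0.9,0.12,0.7],0.4]]' >/dev/null
python3 -m crank '[[[0,0,0],[-0.9,0.12,0.7],0.4],[[0,0,0],[-0.9,0.12,0.7],0.4],[[0,0,0],[-0.8,0.12,0.7],0.4],[[0,0,0],[0,0,0],0.4],[[0,0,0],[0,0,0],0.4]]'
python3 -c "
from h import *
todo([.48,-.339,.013],75.8)
save('wrist','w2',None,1.5)"
```

```text
time: 5.87
position: [0.4809, -0.3302, 0.1298]
eef_rot: [-179.9, 0.0, 76.1]
contact_force: [0.3, -0.5, 0.7]
grip_width: 0.0609
t 5.87 pos [ 0.4809 -0.3302  0.1298] rot [-1.7988e+02  3.0000e-02  7.6070e+01] F [ 0.3 -0.5  0.7] w 0.0609 shift(units) [-0.43  0.07  5.84] turn [-0.004  0.001  0.01 ]
```

View pics/w2.png

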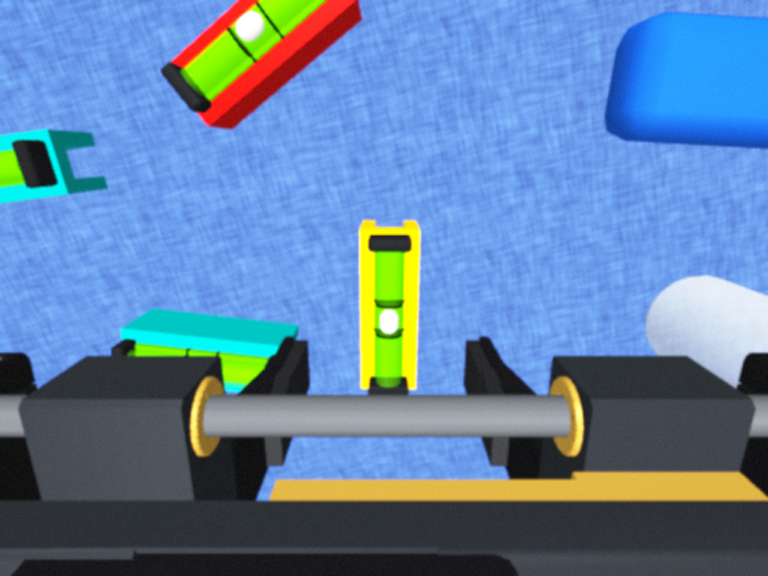

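```bash
python3 -c "
from h import *
s=r.get_state();R=Ro.from_euler('xyz',s['eef_rot'],degrees=True)
for n,u,v,z in(('bub',389,320,.055),('lineA',389,303,.053),('lineB',389,335,.053),('cap',390,243,.053),('teal',297,335,.04),('tealc',275,385,.04)):
  p=atz('w2',u/1.5,v/1.5,z);print(n,p.round(4),(R.inv().apply(p-s['position'])*1000).round(1))
"
```

```text
bub [ 0.4805 -0.3399  0.055 ] [-10.4   1.3  75.5]
lineA [ 0.4827 -0.3309  0.053 ] [-1.1  1.3 77.5]
lineB [ 0.4781 -0.3495  0.053 ] [-20.2   1.3  77.5]
cap [ 0.4913 -0.2982  0.053 ] [32.7  1.9 77.5]
teal [ 0.4234 -0.3414  0.04  ] [-25.5 -53.7  90.6]
tealc [ 0.4003 -0.3701  0.04  ] [-58.8 -69.3  90.6]
```

```bash
python3 -m crank '[[[0,0,0.01],[-0.52,0.07,1],0.4],[[0,0,0],[0,0,1],0.4],[[0,0,0],[0,0,1],0.4],[[0,0,0],[0,0,1],0.4],[[0,0,0],[0,0,1],0.4]]'
python3 -m crank '[[[0,0,0],[0,0,0.8],0.4],[[0,0,0],[0,0,0],-1],[[0,0,0],[0,0,0],-1],[[0,0,0],[0,0,0],-1],[[0,0,0],[0,0,0],-1]]' 25
python3 -m crank '[[[0,0,0],[0,0,0],-1],[[0,0,0],[0,0,0],-1]]'
python3 -c "
from h import *
todo([.48,-.339,.013],75.8)"
```

```text
time: 6.33
position: [0.4821, -0.3389, 0.0306]
eef_rot: [179.9, -0.0, 76.0]
contact_force: [-0.1, -0.5, 0.4]
grip_width: 0.0608
time: 6.75
position: [0.4819, -0.3404, 0.0162]
eef_rot: [179.9, 0.0, 75.9]
contact_force: [-0.3, -0.1, -0.3]
grip_width: 0.0421
time: 6.92
position: [0.4812, -0.3403, 0.0157]
eef_rot: [179.9, -0.0, 75.9]
contact_force: [-1.6, 0.8, 6.8]
grip_width: 0.034
t 6.92 pos [ 0.4812 -0.3403  0.0157] rot [ 1.7993e+02 -1.0000e-02  7.5910e+01] F [-1.6  0.8  6.8] w 0.0340 shift(units) [ 0.05 -0.08  0.14] turn [ 0.003 -0.     0.004]
```

```bash
python3 -m crank '[[[0,0,0],[0,0,-0.5],-1],[[0,0,0],[0,0,-1],-1],[[0,0,0],[0,0,-1],-1],[[0,0,0],[0,0,-1],-1],[[0,0,0],[0,0,-1],-1]]'
python3 -m crank '[[[0,0,0],[0.5,0,-1],-1],[[0,0,0],[1,0,-1],-1],[[0,0,0],[1,0,-1],-1],[[0,0,0],[1,0,-1],-1],[[0,0,0],[1,0,-1],-1]]'
python3 -m crank '[[[0,0,0],[1,-0.1,-0.5],-1],[[0,0,0],[1,-0.1,-0.3],-1],[[0,0,0],[1,-0.1,0],-1],[[0,0,0],[1,-0.1,0],-1],[[0,0,0],[1,-0.1,0],-1]]'
python3 -m crank '[[[0,0,0],[1,-0.1,0],-1],[[0,0,0],[1,-0.1,0],-1],[[0,0,0],[1,-0.1,0],-1],[[0,0,0],[1,-0.1,0],-1],[[0,0,0],[1,-0.1,0],-1]]'
python3 -c "
from h import *
todo([.569,.1225,.225],99.2)"
```

```text
time: 7.33
position: [0.4805, -0.3403, 0.1061]
eef_rot: [180.0, 0.0, 75.9]
contact_force: [0.8, -0.2, -2.1]
grip_width: 0.034
time: 7.75
position: [0.5023, -0.2523, 0.2061]
eef_rot: [180.0, -0.0, 75.8]
contact_force: [1.3, 0.3, -2.0]
grip_width: 0.0339
time: 8.17
position: [0.5171, -0.1528, 0.2213]
eef_rot: [180.0, -0.0, 75.9]
contact_force: [0.3, 0.1, -1.6]
grip_width: 0.0337
time: 8.58
position: [0.5317, -0.0535, 0.2212]
eef_rot: [180.0, -0.0, 75.9]
contact_force: [0.1, -0.2, -1.4]
grip_width: 0.0338
t 8.58 pos [ 0.5317 -0.0535  0.2212] rot [ 1.7999e+02 -2.0000e-02  7.5860e+01] F [ 0.1 -0.2 -1.4] w 0.0338 shift(units) [ 8.99 -0.34 -0.19] turn [ 0.001 -0.001 -0.815]
```

```bash
python3 -m crank '[[[0,0,0],[1,0,0],-1],[[0,0,0],[1,0,0],-1],[[0,0,0],[1,-0.1,0],-1],[[0,0,0],[1,-0.1,0],-1],[[0,0,0],[1,-0.1,0],-1]]'
python3 -m crank '[[[0,0,0],[1,-0.05,0],-1],[[0,0,0],[1,0,0],-1],[[0,0,0],[1,0,0],-1],[[0,0,0],[1,0,0],-1],[[0,0,-0.2],[0,0,0],-1]]'
python3 -m crank '[[[0,0,-0.2],[0,0,0],-1],[[0,0,-0.2],[0,0,0],-1],[[0,0,-0.215],[0,0,0],-1],[[0,0,0],[0,0,0],-1],[[0,0,0],[0,0,0],-1]]'
python3 -c "
from h import *
todo([.569,.1225,.225],99.2)
save('wrist','w3',None,1.5)
save('top','t3',(140,100,330,240),4.2)"
```

```text
time: 9.0
position: [0.5504, 0.0449, 0.2212]
eef_rot: [180.0, -0.0, 75.9]
contact_force: [0.7, 0.4, -1.8]
grip_width: 0.0338
time: 9.42
position: [0.5695, 0.1281, 0.2202]
eef_rot: [-180.0, -0.1, 81.8]
contact_force: [-1.0, 0.9, -2.5]
grip_width: 0.0335
time: 9.83
position: [0.5693, 0.1225, 0.2205]
eef_rot: [-180.0, 0.0, 99.1]
contact_force: [-0.0, -0.7, -3.3]
grip_width: 0.0336
t 9.83 pos [0.5693 0.1225 0.2205] rot [-1.7999e+02  1.0000e-02  9.9050e+01] F [-0.  -0.7 -3.3] w 0.0336 shift(units) [ 0.   -0.01 -0.22] turn [-0.     0.    -0.005]
```

View pics/w3.png

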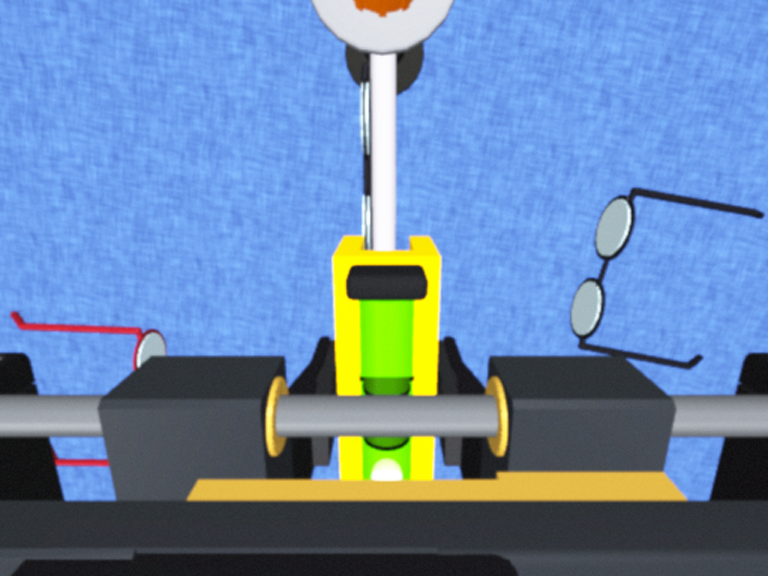

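View pics/t3.png

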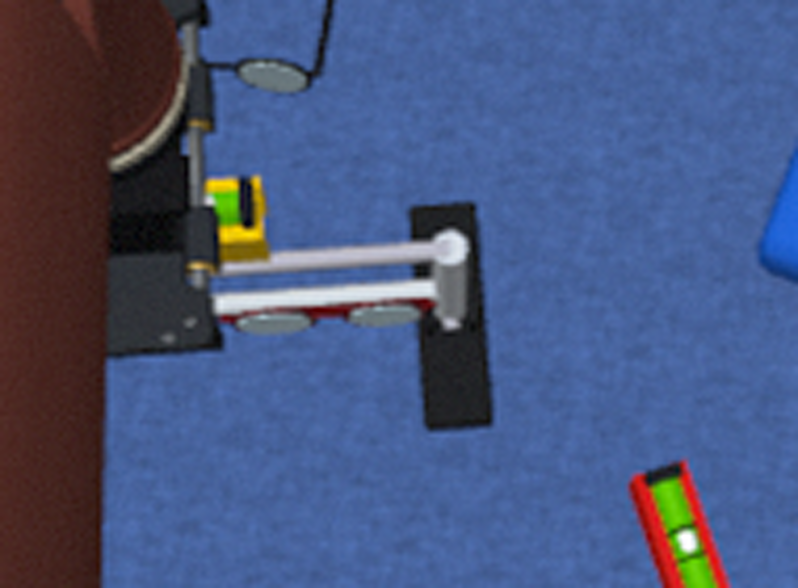

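```bash
python3 -c "
from h import *
crop_('w3','c5',(215,30,300,190),5)
f=np.load('pics/w3.npz')['frame'].astype(int)
s=r.get_state();R=Ro.from_euler('xyz',s['eef_rot'],degrees=True)
for v in(50,60,70,90,110,130,150):
  row=f[v,235:280]; print(v,' '.join('%d'%x for x in row[:,0]))
"
```

```text
50 57 58 55 57 56 49 41 48 51 45 47 104 182 222 240 246 249 251 251 252 252 252 252 251 250 247 241 231 195 113 64 59 57 58 57 57 57 56 59 56 55 55 57 66 95
60 111 109 115 119 135 191 211 137 184 245 209 127 162 218 239 246 248 250 251 252 252 252 252 251 250 247 242 231 194 109 57 50 51 55 67 78 87 98 101 102 107 111 109 115 114
70 107 106 100 108 134 187 202 150 219 253 212 109 157 213 238 245 249 251 252 252 252 252 252 251 250 247 242 230 197 136 112 109 108 109 114 116 113 111 108 113 116 115 120 123 121
90 103 111 112 115 124 175 214 133 115 193 193 121 133 205 236 245 249 251 251 252 252 252 252 251 250 248 242 230 196 136 108 106 104 100 105 106 105 110 117 118 124 123 116 114 115
110 119 119 117 117 117 111 98 66 54 44 33 54 116 196 232 243 249 251 252 252 252 252 252 251 250 247 242 231 200 139 115 118 111 114 112 109 110 109 106 107 105 108 112 114 114
130 110 112 115 116 117 125 147 168 101 77 109 89 120 193 229 242 249 251 252 252 252 252 252 251 250 248 241 231 204 147 122 118 116 120 119 117 114 111 109 110 117 116 116 114 110
150 110 105 108 111 114 129 211 247 189 174 235 192 117 164 220 240 248 251 252 252 252 252 252 251 251 248 241 227 182 131 111 110 111 112 110 110 114 118 117 115 112 113 109 108 107
```

View pics/c5.png

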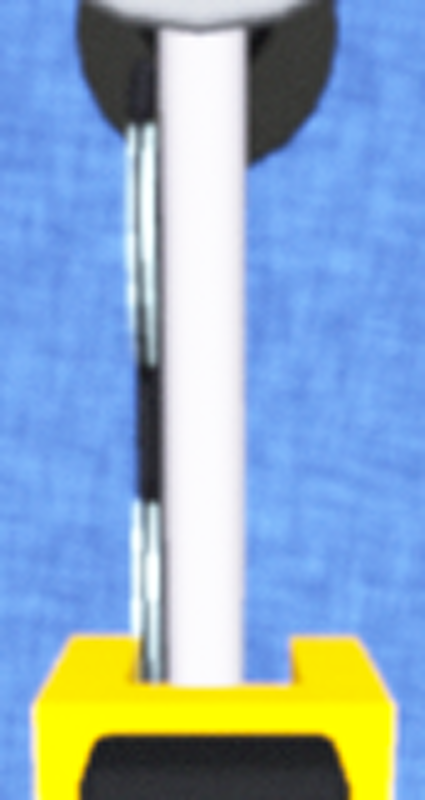

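```bash
python3 -c "
from h import *
s=r.get_state();R=Ro.from_euler('xyz',s['eef_rot'],degrees=True)
print(np.load('pics/w3.npz')['T'].round(4), s['position'])
for n,u,v,z in(('bar',255.4,60,.150),('bar',255.6,110,.150),('bar',255.8,150,.150),('lvl bottom',257.8,158,.205),('lvl top',258,172,.25),('cap',257.5,188,.257)):
  p=atz('w3',u,v,z);print(n,p.round(4),(R.inv().apply(p-s['position'])*1000).round(1))
"
```

```text
[[ 9.876e-01  1.505e-01  4.460e-02  5.577e-01]
 [ 1.569e-01 -9.468e-01 -2.808e-01  2.005e-01]
 [-1.000e-04  2.843e-01 -9.587e-01  3.831e-01]
 [ 0.000e+00  0.000e+00  0.000e+00  1.000e+00]] [0.56917559 0.12233385 0.22054575]
bar [0.5517 0.2292 0.15  ] [108.3  -0.5  70.5]
bar [0.5572 0.1953 0.15  ] [73.9 -0.4 70.5]
bar [0.5619 0.1658 0.15  ] [44.1 -0.3 70.5]
lvl bottom [0.5629 0.1695 0.205 ] [47.6  1.2 15.5]
lvl top [0.5626 0.1711 0.25  ] [ 49.2   1.2 -29.5]
cap [0.5633 0.1656 0.257 ] [ 43.6   1.  -36.5]
```

```bash
python3 -m crank '[[[0,0,0],[0,-0.08,0.6],-1],[[0,0,0],[0,0,0.6],-1],[[0,0,0],[0,0,0.6],-1],[[0,0,0],[0,0,0.4],-1],[[0,0,0],[0,0,0.4],-1]]'
python3 -c "
from h import *
save('wrist','w4',(200,100,320,200),5)"
```

```text
time: 10.35
position: [0.5668, 0.1218, 0.1668]
eef_rot: [-179.9, 0.0, 99.2]
contact_force: [0.1, -0.5, -2.1]
grip_width: 0.0337
```

View pics/w4.png

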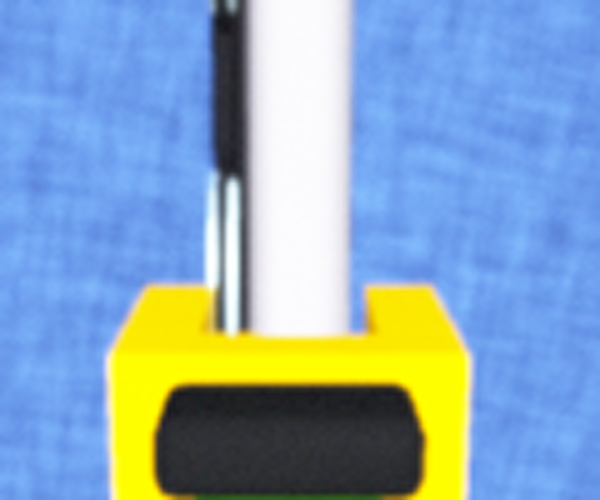

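```bash
python3 -m crank '[[[0,0,0],[0,0.05,0.3],-1],[[0,0,0],[0,0,0.35],-1],[[0,0,0],[0,0,0.3],-1],[[0,0,0],[0,0,0.12],-1],[[0,0,0],[0,0,0],-1]]'
python3 -c "
from h import *
todo([.567,.122,.1437])
save('wrist','w5',(200,100,320,200),5)"
```

```text
time: 10.82
position: [0.5681, 0.1221, 0.1465]
eef_rot: [-179.9, 0.0, 99.3]
contact_force: [0.3, 0.5, -3.0]
grip_width: 0.0338
t 10.82 pos [0.5681 0.1221 0.1465] rot [-1.7994e+02  2.0000e-02  9.9250e+01] F [ 0.3  0.5 -3. ] w 0.0338 shift(units) [ 0.01 -0.05  0.14]
```

View pics/w5.png

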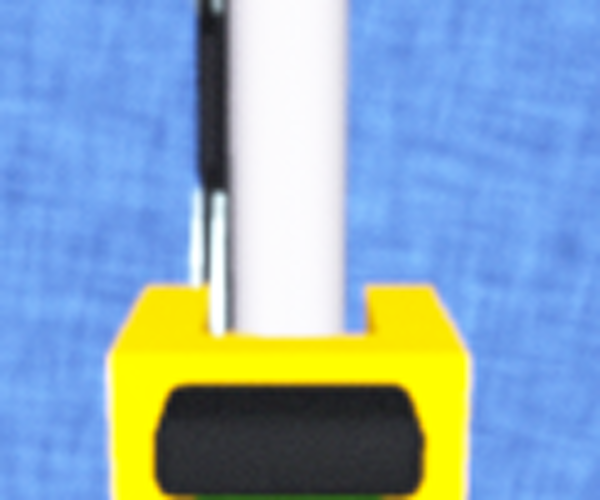

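The bar (crop column 291) is centred in the groove (column 290). I'll lower slightly, release, look, then lift.

```bash
python3 -m crank '[[[0,0,0],[0,0,0.1],-1],[[0,0,0],[0,0,0.05],-1],[[0,0,0],[0,0,0],-1]]'
python3 -m crank '[[[0,0,0],[0,0,0],-0.1],[[0,0,0],[0,0,0],0.2],[[0,0,0],[0,0,0],0.4],[[0,0,0],[0,0,0],0.4],[[0,0,0],[0,0,0],0.4]]'
python3 -m crank '[[[0,0,0],[0,0,-0.3],0.4],[[0,0,0],[0,0,-0.7],0.4],[[0,0,0],[0,0,-1],0.4],[[0,0,0],[0,0,-1],0.4],[[0,0,0],[0,0,-1],0.4]]'
python3 -c "
from h import *
todo([.545,.271,.25],165)
save('wrist','w6',None,1.5)"
```

```text
time: 11.12
position: [0.5685, 0.1222, 0.1442]
eef_rot: [180.0, -0.0, 99.3]
contact_force: [-0.2, -0.1, -2.2]
grip_width: 0.034
time: 11.53
position: [0.5686, 0.1222, 0.1443]
eef_rot: [180.0, -0.0, 99.3]
contact_force: [-0.4, 0.6, -0.3]
grip_width: 0.0572
time: 11.95
position: [0.5684, 0.122, 0.2255]
eef_rot: [180.0, 0.0, 99.2]
contact_force: [0.4, -0.2, 0.7]
grip_width: 0.0606
t 11.95 pos [0.5684 0.122  0.2255] rot [179.99   0.    99.24] F [ 0.4 -0.2  0.7] w 0.0606 shift(units) [ 7.54  0.04 -1.22] turn [ 0.     0.    -2.296]
```

View pics/w6.png

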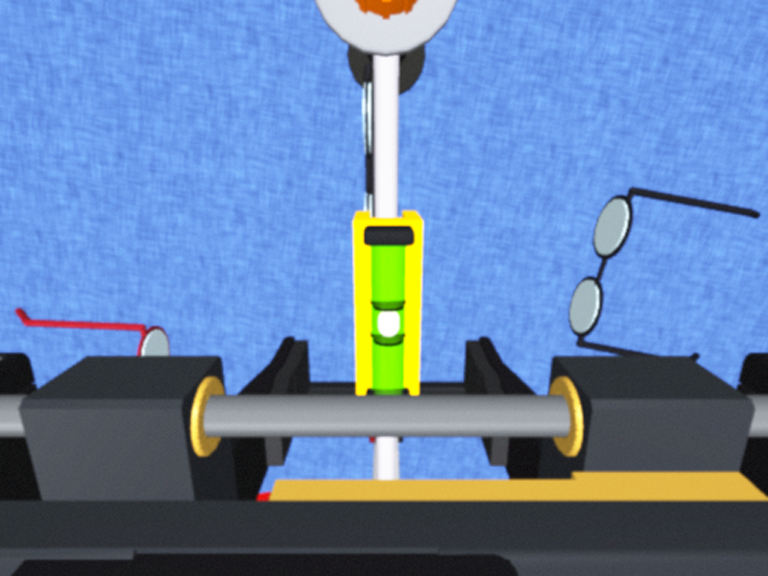

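The level hangs on the bar with fingers clear, its vial along column 388 in line with the bar. Next I go to the knob.

```bash
python3 -m crank '[[[0,0,0],[0,0,-0.8],0.4],[[0,0,0],[0,0,-0.8],0.4],[[0,0,0],[1,0,-0.2],0.4],[[0,0,0],[1,0,0],0.4],[[0,0,0],[0.5,0,0],0.4]]'
python3 -c "
from h import *
todo([.545,.271,.25],160)
save('wrist','w7',None,1.5)"
```

```text
time: 12.42
position: [0.5601, 0.174, 0.2609]
eef_rot: [179.9, -0.1, 99.4]
contact_force: [-0.5, 0.4, 0.0]
grip_width: 0.0611
t 12.42 pos [0.5601 0.174  0.2609] rot [ 1.7995e+02 -7.0000e-02  9.9370e+01] F [-0.5  0.4  0. ] w 0.0611 shift(units) [4.91 0.04 0.55] turn [ 3.000e-03 -1.000e-03 -2.116e+00]
```

View pics/w7.png

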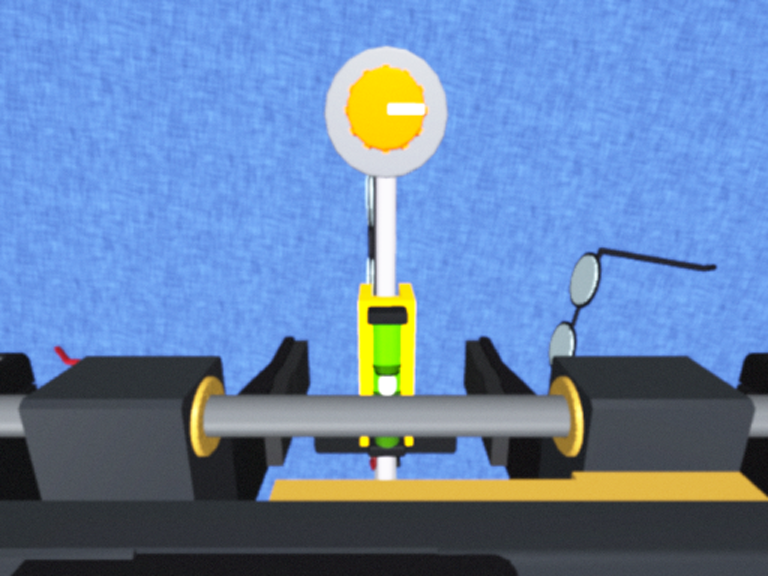

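```bash
python3 -c "
from h import *
s=r.get_state();R=Ro.from_euler('xyz',s['eef_rot'],degrees=True)
for z in(.2,.205):
  p=atz('w7',385.7/1.5,109/1.5,z);print(p.round(4),(R.inv().apply(p-s['position'])*1000).round(1))
"
```

```text
[0.5447 0.2717 0.2   ] [97.1  1.2 60.3]
[0.5448 0.2713 0.205 ] [96.7  1.2 55.3]
```

```bash
python3 -m crank '[[[0,0,0],[1,0,0],0.4],[[0,0,0],[1,0,0],0.4],[[0,0,0],[1,0,0],0.4],[[0,0,0],[1,0,0],0.4],[[0,0,0],[0.83,0,0],0.4]]'
python3 -m crank '[[[0,0,-0.24],[0,0,0.1],0.4],[[0,0,-0.24],[0,0,0.1],0.4],[[0,0,-0.24],[0,0,0.1],0.4],[[0,0,-0.24],[0,0,0.1],0.4],[[0,0,-0.24],[0,0,0.1],0.4]]'
python3 -m crank '[[[0,0,-0.24],[0,0,0.3],0.4],[[0,0,-0.24],[0,0,0.3],0.4],[[0,0,-0.24],[0,0,0.3],0.4],[[0,0,-0.2],[0,0,0.3],0.4],[[0,0,0],[0,0,0],0.4]]'
python3 -c "
from h import *
todo([.5448,.2713,.18],160)
save('wrist','w8',None,1.5)"
```

```text
time: 12.88
position: [0.5446, 0.2675, 0.2599]
eef_rot: [-180.0, 0.0, 99.3]
contact_force: [0.7, 1.1, 0.6]
grip_width: 0.0609
time: 13.3
position: [0.5451, 0.2661, 0.2499]
eef_rot: [-180.0, 0.0, 133.9]
contact_force: [-0.1, -0.2, 0.4]
grip_width: 0.0611
time: 13.72
position: [0.5446, 0.2658, 0.2248]
eef_rot: [-179.9, -0.1, 160.2]
contact_force: [0.0, -0.3, 0.0]
grip_width: 0.0606
t 13.72 pos [0.5446 0.2658 0.2248] rot [-1.7988e+02 -6.0000e-02  1.6022e+02] F [ 0.  -0.3  0. ] w 0.0606 shift(units) [0.08 0.27 2.24] turn [-0.004 -0.002  0.008]
```

View pics/w8.png

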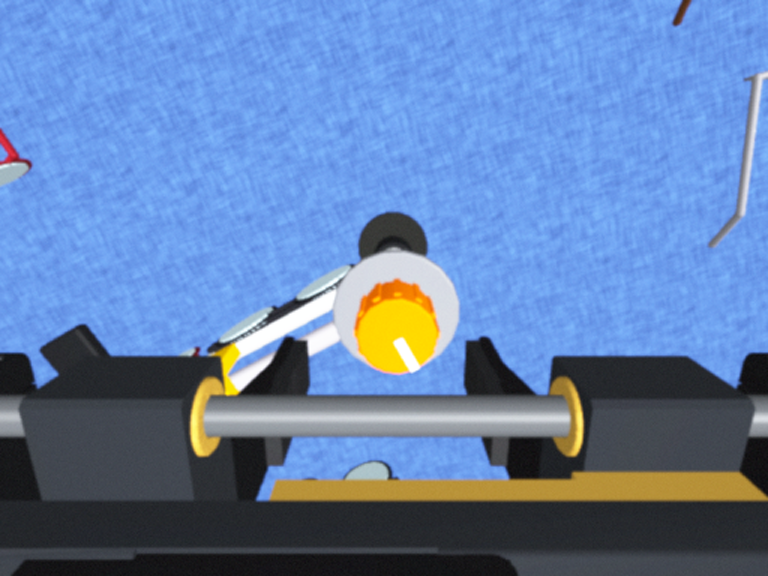

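```bash
python3 -m crank '[[[0,0,0],[0.08,0.25,0],0.4],[[0,0,0],[0,0,0.7],0.4],[[0,0,0],[0,0,0.7],0.4],[[0,0,0],[0,0,0.5],0.4],[[0,0,0],[0,0,0.3],0.4]]'
python3 -m crank '[[[0,0,0],[0,0,0],-1],[[0,0,0],[0,0,0],-1],[[0,0,0],[0,0,0],-1],[[0,0,0],[0,0,0],-1],[[0,0,0],[0,0,0],-1]]' 30
python3 -c "
from h import *
todo([.5448,.2713,.18],160)
save('wrist','w9',None,1.5)"
```

```text
time: 14.18
position: [0.5447, 0.2722, 0.1812]
eef_rot: [-179.9, -0.0, 159.9]
contact_force: [-0.2, 0.5, -0.1]
grip_width: 0.0609
time: 14.6
position: [0.5456, 0.2711, 0.1827]
eef_rot: [-180.0, 0.1, 159.9]
contact_force: [2.6, -6.0, -0.9]
grip_width: 0.0356
t 14.60 pos [0.5456 0.2711 0.1827] rot [-1.7996e+02  6.0000e-02  1.5994e+02] F [ 2.6 -6.  -0.9] w 0.0356 shift(units) [ 0.04 -0.    0.13] turn [-0.001  0.002 -0.002]
```

View pics/w9.png

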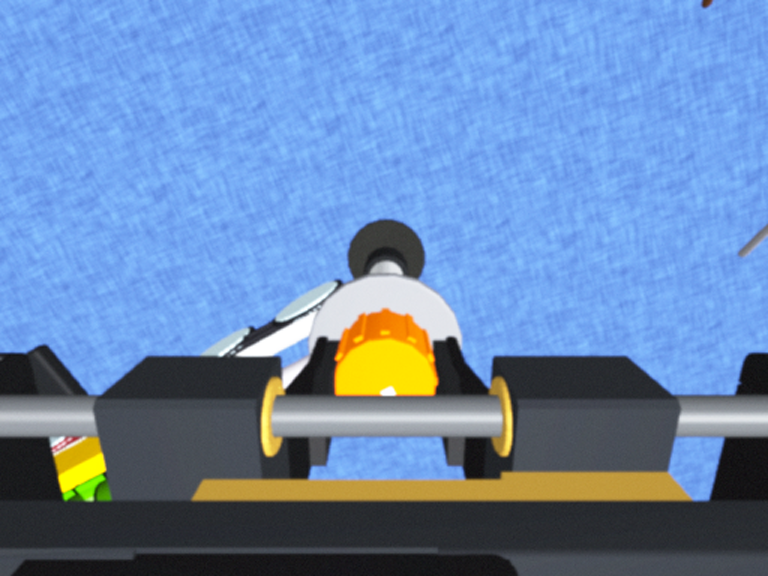

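The knob is gripped (35.6 mm opening). Now I press down.

```bash
python3 -m crank '[[[0,0,0],[0,0.03,0.15],-1],[[0,0,0],[0,0,0.1],-1],[[0,0,0],[0,0,0],-1]]' 40
python3 -m crank '[[[0,0,0],[0,0,0.1],-1],[[0,0,0],[0,0,0],-1]]'
python3 -m crank '[[[0,0,0],[0,0,0.1],-1],[[0,0,0],[0,0,0],-1]]'
```

```text
time: 14.9
position: [0.5466, 0.2728, 0.1789]
eef_rot: [179.9, 0.1, 160.0]
contact_force: [-0.5, -2.3, 10.0]
grip_width: 0.035
time: 15.07
position: [0.5476, 0.2732, 0.1784]
eef_rot: [179.7, 0.2, 160.0]
contact_force: [0.3, -2.1, 18.0]
grip_width: 0.035
time: 15.23
position: [0.5486, 0.2734, 0.1779]
eef_rot: [179.6, 0.3, 160.0]
contact_force: [-0.2, -2.9, 26.6]
grip_width: 0.0351
```

The foot is on its stop: the force climbs steeply, about 4 N/mm, at z≈0.178. I'll ease off a little and look at the bubble.

```bash
python3 -m crank '[[[0,0,0],[0,0,-0.08],-1],[[0,0,0],[0,0,0],-1],[[0,0,0],[0,0,0],-1]]'
python3 -c "
from h import *
save('top','t4',None,1.5)
save('scene','s4',None,1.5)"
```

```text
time: 15.48
position: [0.5476, 0.2732, 0.1783]
eef_rot: [179.7, 0.2, 160.0]
contact_force: [0.6, -2.3, 19.1]
grip_width: 0.0351
```

View pics/t4.png

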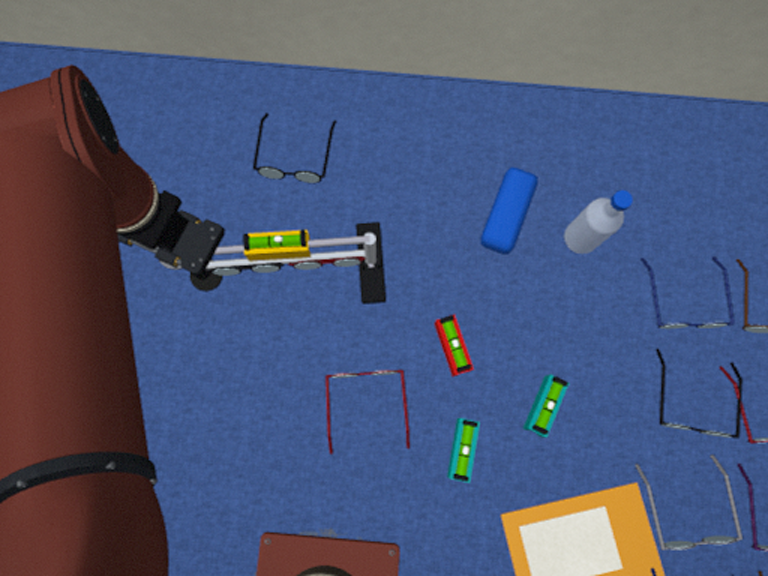

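View pics/s4.png

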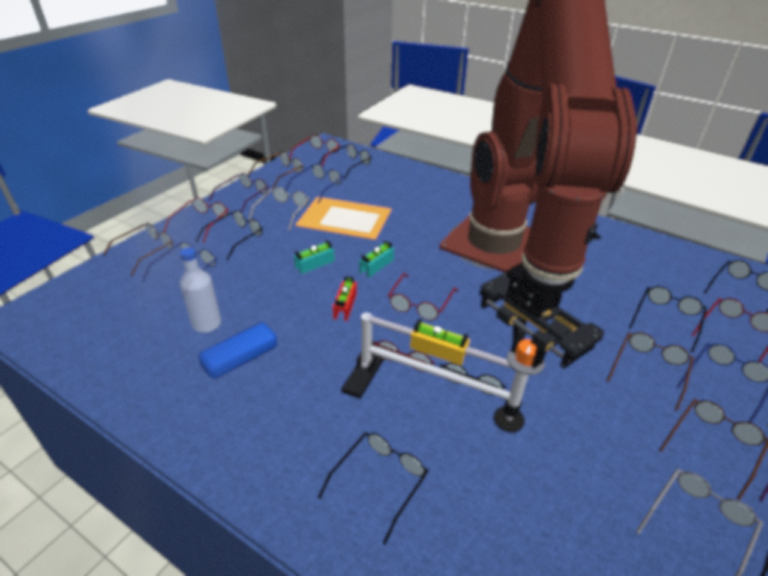

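Both pictures show the level hanging, with the bubble at (278,240) in the 1.5x top picture. I'll wait for it to settle and measure it there.

```bash
cat >> h.py <<'E'
def bub(fn,show=True):
    s=r.get_state(); c=save('top',fn,(150,145,220,180),10)
    f=c["frame"].astype(float)
    # mean white & dark centroids in vial strip
    sub=f[152:172,158:212]; 
    R_,G,B=sub[...,0],sub[...,1],sub[...,2]
    vv,uu=np.mgrid[152:172,158:212]
    w=np.clip(np.minimum(R_,B)-110,0,None)
    # keep largest blob
    n,lab,st,ce=cv2.connectedComponentsWithStats((w>0).astype(np.uint8))
    print('t %.2f F %s z %.4f yaw %.2f w %.4f'%(s['time'],s['contact_force'].round(1),s['position'][2],s['eef_rot'][2],s['grip_width']))
    for i in range(1,n):
        if st[i,4]>=4:
            m=w*(lab==i); print(' white',(m*uu).sum()/m.sum(),(m*vv).sum()/m.sum(),st[i,4])
    d=np.clip(70-f[152:172,158:212].max(2),0,None)
    n,lab,st,ce=cv2.connectedComponentsWithStats((d>0).astype(np.uint8))
    for i in range(1,n):
        if st[i,4]>=4:
            m=d*(lab==i); print(' dark',(m*uu).sum()/m.sum(),(m*vv).sum()/m.sum(),st[i,4])
E
python3 -m crank '[[[0,0,0],[0,0,0],-1],[[0,0,0],[0,0,0],-1],[[0,0,0],[0,0,0],-1],[[0,0,0],[0,0,0],-1],[[0,0,0],[0,0,0],-1]]' >/dev/null
python3 -m crank '[[[0,0,0],[0,0,0],-1],[[0,0,0],[0,0,0],-1],[[0,0,0],[0,0,0],-1],[[0,0,0],[0,0,0],-1],[[0,0,0],[0,0,0],-1]]' >/dev/null
python3 -m crank '[[[0,0,0],[0,0,0],-1],[[0,0,0],[0,0,0],-1],[[0,0,0],[0,0,0],-1],[[0,0,0],[0,0,0],-1],[[0,0,0],[0,0,0],-1]]' >/dev/null
python3 -m crank '[[[0,0,0],[0,0,0],-1],[[0,0,0],[0,0,0],-1],[[0,0,0],[0,0,0],-1],[[0,0,0],[0,0,0],-1],[[0,0,0],[0,0,0],-1]]'
python3 -c "
from h import *
bub('t5')"
```

```text
time: 17.25
position: [0.5476, 0.2732, 0.1783]
eef_rot: [179.7, 0.2, 160.0]
contact_force: [0.3, -3.3, 19.1]
grip_width: 0.0351
t 17.25 F [ 0.3 -3.3 19.1] z 0.1783 yaw 159.97 w 0.0351
 white 196.02020202020202 153.0 5
 white 179.27586206896552 154.0 8
 white 185.94867549668874 158.6401766004415 20
 white 208.4601420678769 161.45935280189423 27
 white 159.63625997719498 165.24857468643103 20
 white 209.15959409594095 170.1678966789668 17
 dark 201.74465691788527 158.77165354330708 25
 dark 163.77818853974122 160.82532347504622 32
```

View pics/t5.png

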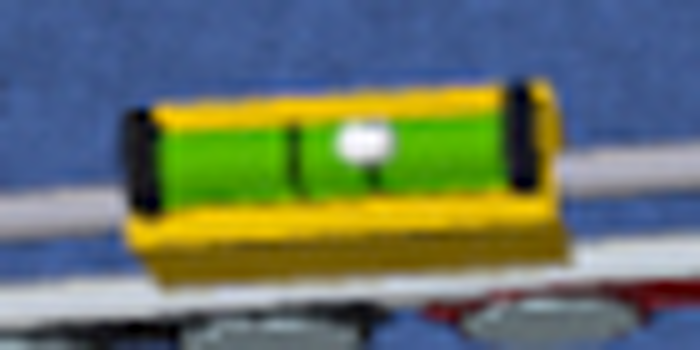

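The bubble sits 3.1 px (about 7.2 mm, 9 mrad) toward the pivot, so it needs about 0.69 rad clockwise. I'll do half first, easing z as the knob rises.

```bash
python3 -m crank '[[[0,0,0.14],[0,0,-0.01],-1],[[0,0,0.14],[0,0,-0.015],-1],[[0,0,0.14],[0,0,-0.015],-1],[[0,0,0.14],[0,0,-0.015],-1],[[0,0,0.14],[0,0,-0.015],-1]]'
python3 -m crank '[[[0,0,0],[0,0,0],-1],[[0,0,0],[0,0,0],-1],[[0,0,0],[0,0,0],-1],[[0,0,0],[0,0,0],-1],[[0,0,0],[0,0,0],-1]]' >/dev/null
python3 -m crank '[[[0,0,0],[0,0,0],-1],[[0,0,0],[0,0,0],-1],[[0,0,0],[0,0,0],-1],[[0,0,0],[0,0,0],-1],[[0,0,0],[0,0,0],-1]]' >/dev/null
python3 -m crank '[[[0,0,0],[0,0,0],-1],[[0,0,0],[0,0,0],-1],[[0,0,0],[0,0,0],-1],[[0,0,0],[0,0,0],-1],[[0,0,0],[0,0,0],-1]]' >/dev/null
python3 -m crank '[[[0,0,0],[0,0,0],-1],[[0,0,0],[0,0,0],-1],[[0,0,0],[0,0,0],-1],[[0,0,0],[0,0,0],-1],[[0,0,0],[0,0,0],-1]]'
python3 -c "
from h import *
bub('t6')
save('wrist','w10',None,1.5)"
```

```text
time: 17.72
position: [0.5479, 0.2725, 0.1797]
eef_rot: [179.7, 0.2, 139.7]
contact_force: [0.6, -6.0, 18.9]
grip_width: 0.0354
time: 19.38
position: [0.5478, 0.2725, 0.1796]
eef_rot: [179.7, 0.1, 139.9]
contact_force: [-0.2, -5.3, 20.1]
grip_width: 0.0355
t 19.38 F [-0.2 -5.3 20.1] z 0.1796 yaw 139.86 w 0.0355
 white 193.41121495327104 153.0 8
 white 176.77272727272728 154.0 8
 white 184.6018759770714 158.56539864512766 23
 white 208.65937762825905 161.41463414634146 24
 white 159.68266978922716 165.18266978922716 21
 white 209.04309586631487 170.16710642040456 19
 dark 201.95145631067962 158.85533980582525 29
 dark 163.9185606060606 160.76799242424244 29
```

View pics/t6.png

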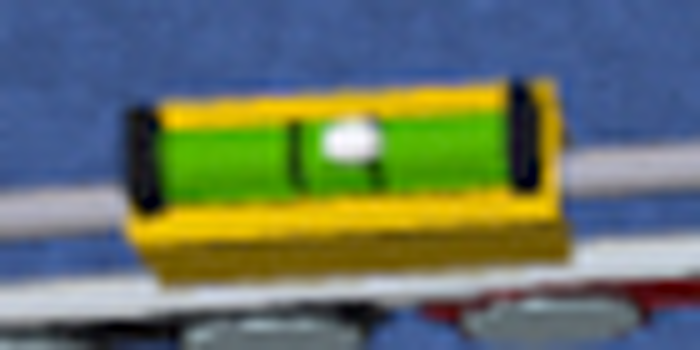

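View pics/w10.png

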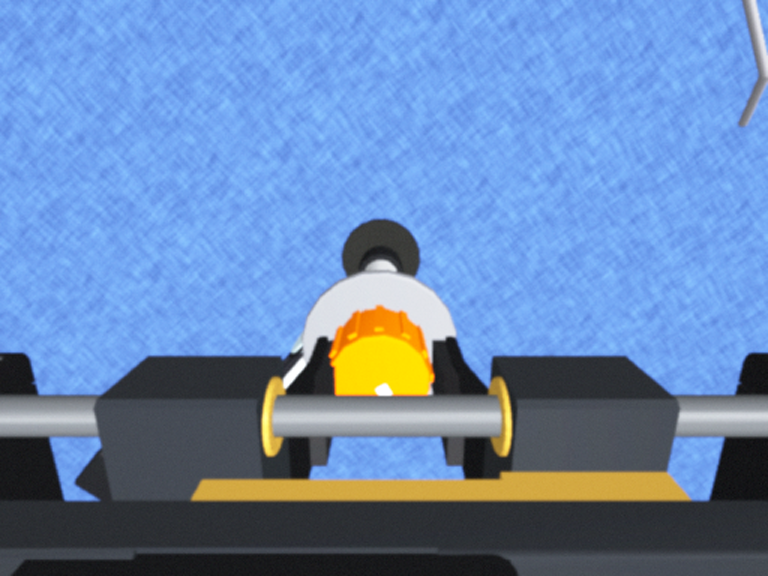

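The direction is right, and the bubble moved about 3.5 mm as predicted. The remaining 1.67 px (about 3.85 mm) needs 0.37 rad.

```bash
python3 -m crank '[[[0,0,0.15],[0,0,-0.01],-1],[[0,0,0.15],[0,0,-0.015],-1],[[0,0,0.15],[0,0,-0.015],-1],[[0,0,0.15],[0,0,-0.015],-1],[[0,0,0.15],[0,0,-0.015],-1]]'
python3 -m crank '[[[0,0,0],[0,0,0],-1],[[0,0,0],[0,0,0],-1],[[0,0,0],[0,0,0],-1],[[0,0,0],[0,0,0],-1],[[0,0,0],[0,0,0],-1]]' >/dev/null
python3 -m crank '[[[0,0,0],[0,0,0],-1],[[0,0,0],[0,0,0],-1],[[0,0,0],[0,0,0],-1],[[0,0,0],[0,0,0],-1],[[0,0,0],[0,0,0],-1]]' >/dev/null
python3 -m crank '[[[0,0,0],[0,0,0],-1],[[0,0,0],[0,0,0],-1],[[0,0,0],[0,0,0],-1],[[0,0,0],[0,0,0],-1],[[0,0,0],[0,0,0],-1]]' >/dev/null
python3 -m crank '[[[0,0,0],[0,0,0],-1],[[0,0,0],[0,0,0],-1],[[0,0,0],[0,0,0],-1],[[0,0,0],[0,0,0],-1],[[0,0,0],[0,0,0],-1]]' > /dev/null
python3 -m crank '[[[0,0,0],[0,0,0],-1],[[0,0,0],[0,0,0],-1],[[0,0,0],[0,0,0],-1],[[0,0,0],[0,0,0],-1],[[0,0,0],[0,0,0],-1]]'
python3 -c "
from h import *
bub('t7')
save('scene','s7',(255,200,380,290),6)"
```

```text
time: 19.9
position: [0.5481, 0.2717, 0.181]
eef_rot: [179.7, 0.1, 118.1]
contact_force: [0.9, -7.5, 20.5]
grip_width: 0.0351
time: 21.98
position: [0.548, 0.2717, 0.181]
eef_rot: [179.7, 0.1, 118.3]
contact_force: [-0.7, -6.5, 20.6]
grip_width: 0.0352
t 21.98 F [-0.7 -6.5 20.6] z 0.1810 yaw 118.34 w 0.0352
 white 189.9090909090909 153.0 9
 white 172.3875 154.0 8
 white 183.25898123324396 158.44021447721178 22
 white 208.72506504770166 161.37640936686904 24
 white 159.80725623582765 165.00907029478458 23
 white 208.89550949913644 170.16321243523316 21
 dark 202.06049495875342 158.3648029330889 30
 dark 164.04452359750667 160.64826357969724 32
```

View pics/t7.png

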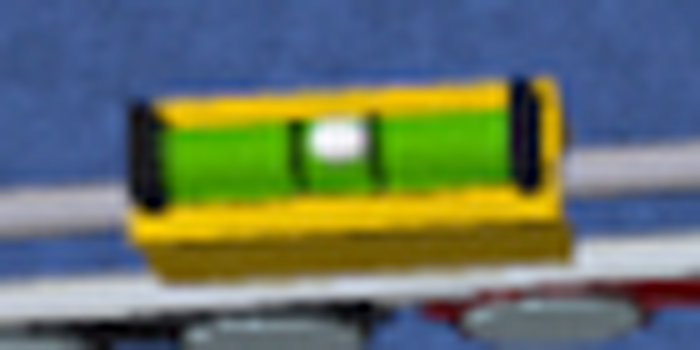

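View pics/s7.png

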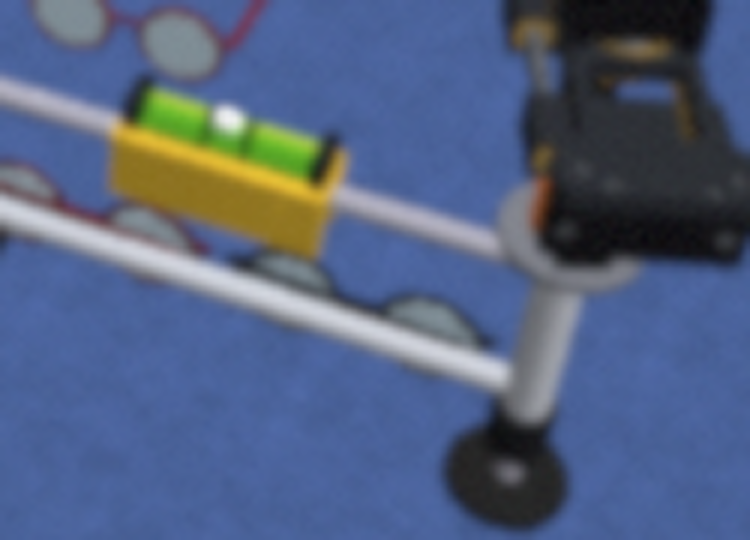

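Nearly centred: the bubble is at column 338, the lines' mean is 335–337, and the residual toward the pivot is about 0.5–0.8 mm. A final small trim follows.

```bash
python3 -m crank '[[[0,0,0.06],[0,0,0],-1],[[0,0,0.06],[0,0,0],-1],[[0,0,0],[0,0,0],-1],[[0,0,0],[0,0,0],-1],[[0,0,0],[0,0,0],-1]]' >/dev/null
python3 -m crank '[[[0,0,0],[0,0,0],-1],[[0,0,0],[0,0,0],-1],[[0,0,0],[0,0,0],-1],[[0,0,0],[0,0,0],-1],[[0,0,0],[0,0,0],-1]]' >/dev/null
python3 -m crank '[[[0,0,0],[0,0,0],-1],[[0,0,0],[0,0,0],-1],[[0,0,0],[0,0,0],-1],[[0,0,0],[0,0,0],-1],[[0,0,0],[0,0,0],-1]]' >/dev/null
python3 -m crank '[[[0,0,0],[0,0,0],-1],[[0,0,0],[0,0,0],-1],[[0,0,0],[0,0,0],-1],[[0,0,0],[0,0,0],-1],[[0,0,0],[0,0,0],-1]]' >/dev/null
python3 -m crank '[[[0,0,0],[0,0,0],-1],[[0,0,0],[0,0,0],-1],[[0,0,0],[0,0,0],-1],[[0,0,0],[0,0,0],-1],[[0,0,0],[0,0,0],-1]]' > /dev/null
python3 -m crank '[[[0,0,0],[0,0,0],-1],[[0,0,0],[0,0,0],-1],[[0,0,0],[0,0,0],-1],[[0,0,0],[0,0,0],-1],[[0,0,0],[0,0,0],-1]]'
python3 -c "
from h import *
bub('t8')
crop_('t8','t8f',None,1.5)"
```

```text
time: 24.58
position: [0.5482, 0.2716, 0.1812]
eef_rot: [179.7, 0.0, 114.9]
contact_force: [0.0, -8.1, 22.0]
grip_width: 0.0353
t 24.58 F [ 0.  -8.1 22. ] z 0.1812 yaw 114.90 w 0.0353
 white 189.2074074074074 153.0 7
 white 171.85858585858585 154.0 9
 white 183.12591431556947 158.3746081504702 23
 white 208.71589921807123 161.36490008688097 24
 white 159.81022727272727 164.9965909090909 23
 white 208.80667236954662 170.17365269461078 22
 dark 202.10196445275957 158.2291861552853 30
 dark 164.01544050862853 160.67938237965487 31
```

View pics/t8.png

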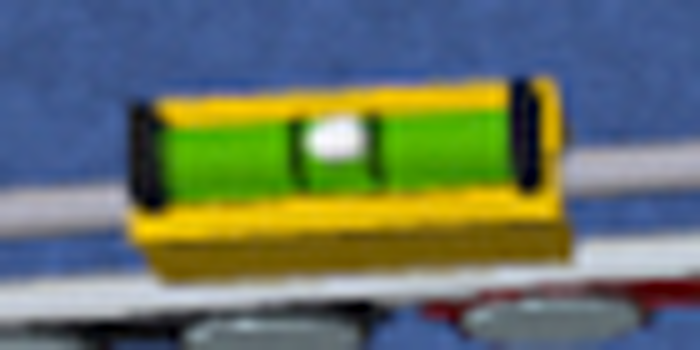

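View pics/t8f.png

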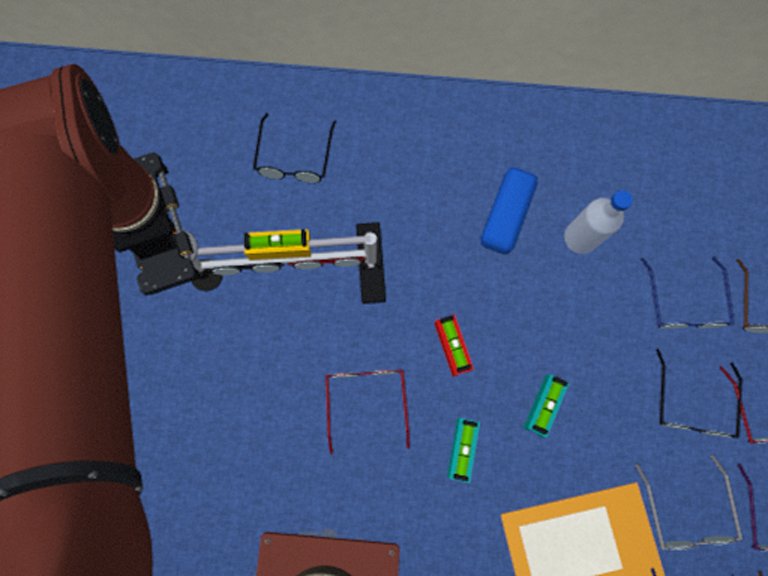

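The bubble is centred (183.13 against caps' mid 183.06 px) and the bystanders are where they were. The push is 22 N. Handing in.

```bash
python3 -c "
from workcell import r
print(r.hand_in()); s=r.get_state(); print(s['time'],s['contact_force'],s['grip_width'])"
```

```text
the job is handed in; nothing more can be done
None
the job is handed in; nothing more can be done
```

I hung the yellow level astride the middle of the bar and let go of it. Then I gripped the orange knob, pressed the foot onto its stop and turned the knob about 0.79 rad clockwise until the bubble was centred. I handed in at about 24.6 s, still holding and pressing the knob.

**Last checks before handing in:**
- **Bubble:** about 0.07 px (roughly 0.2 mm) from the middle of the vial in the top camera, visibly between the two lines. Viewing angle could add up to about 1 mm, which is still inside the 3 mm limit.
- **Press:** 22 N down, slightly above the suggested 10 to 20 N. I had no reading of the seat joint. I judged the foot to be on its stop from the force, which climbed from 10 to 27 N over about 1 mm.
- **Side load:** the wrist also read about 8 N sideways in y, which I left as it was.
- **Grip:** the fingers are closed on the knob at 35 mm.
- **Bystanders:** the glasses, case and bottle look unmoved in the top view.

No check failed or disagreed. After handing in, the state could no longer be read, so nothing is measured for the final second.

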